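Seat the blue battery pack in the test cradle so it presses the presence lever

TASK

Pick up the blue battery pack and lower it into the test cradle, lengthways between the green guides, so that it lies flat on the cradle floor and its end holds the red presence-switch lever down, then let go of it. Do not drop it in from a height, and leave the black pack where it lies.

Things in the scene. Friction and masses are not known exactly. Their poses are not given: they have to be found in the camera images.
- blue_pack: Battery pack in blue wrap with a white label patch, a rigid block 135 mm long (own x) x 56 mm wide (own y) x 38 mm high (z), about 0.6 kg, lying flat on the bench. Origin at the centre of its underside. Grip it across the 56 mm width. Either end may go to the switch.
- black_pack: Bystander: a pack of the same shape and size (135 x 56 x 38 mm) in black wrap with a yellow label patch, lying flat on the bench; origin at the centre of its underside. It must not be moved.
- cradle: Fixed aluminium base, green guides, black switch with red lever at its +x end. Origin: middle of the pack's place, at bench level; pack floor 14 mm above it. Guides, 14 mm above the floor, leave 160 mm (x) by 80 mm (y) inside; long sides open for fingers over the middle 116 mm. Base spans x -88 to 125, y +-48 mm. Switch: two cheeks beside the lever, x 91 to 123 mm, 24 mm above the floor.
- lever (a joint): Red presence lever, 12 mm wide, along the cradle's x at y = 0: hinged at x = 20 mm just under the floor, sloping up to its tip at x = 113 mm, 24 mm above the floor. Value in rad: 0 free (sprung up), 0.25 flush with the floor (sinks into a slot), stop at 0.30; pressed above 0.2. Under 1 N at the pack's end holds it, so the pack's weight does; springs back when freed.
There are look-alikes about, which are no part of the job. There is more than one size of the blue_pack; the job needs the smallest. Several things have the shape of the cradle; the one meant has the colours described above.

How it is judged:
On the way:
1. the blue pack is lifted clear of the bench while the lever is still up (height (world z) of blue_pack above 0.045 m and value of joint lever below 0.08 rad), for 0.1 s.
At the end, for the whole second after the job is handed in: The blue pack lies still and flat (within 0.06 rad) on the cradle floor (within 4 mm), its middle within 20 mm of the cradle's and its length within 0.21 rad of the cradle's, either way round; the lever is pressed beyond 0.2 rad; the black pack is within 20 mm of where it was (value of joint lever above 0.2 rad and horizontal distance between blue_pack and cradle below 0.02 m and z of blue_pack in the frame of cradle between 0.01 and 0.018 m and angle between blue_pack's own z axis and vertical below 0.06 rad and angle between the x axis of blue_pack and the x axis of cradle, either way round below 0.21 rad and linear speed of blue_pack below 0.02 m/s and distance of black_pack from where it was at the start of the episode below 0.02 m); the robot touches nothing.
It fails at once if the blue pack is let go more than 30 mm above the cradle floor (horizontal distance between blue_pack and cradle below 0.08 m and z of blue_pack in the frame of cradle above 0.044 m and contact force between the fingers and blue_pack below 0.1 N).
It fails at once if the black pack is moved more than 20 mm (distance of black_pack from where it was at the start of the episode above 0.02 m).
It also fails if it takes over 38 s, if anything falls off the work surface, if the arm or the gripper's body presses on something with over 40 N, if the wrist force passes 120 N, or if a joint passes its speed limit or range.

ROBOT

A 6-joint arm with a two-finger parallel gripper is mounted at the origin on the work surface. World frame = base frame: x ahead of the robot, y to its left, z up, the work surface at z = 0. Lengths are in m, angles in rad, forces in N, time in s.
With the tool pointing down it reaches from about 0.4 to 0.925 m from the base axis. Payload 3.4 kg.
Tool frame: the origin (TCP) lies at the centre of the arm's flange, where the gripper is bolted on; the fingertips stand 173 mm ahead of it and the grasp point (between the pads) lies 155 mm ahead of it; z points along the fingers, y is the line along which they close (so a half turn about z gives the same grasp; the last joint's range is limited). The gripper opens to 85 mm and grips with 20 to 120 N. Pads are 22 mm wide; open, the fingers measure 114 mm over their backs; the gripper's body (76 mm by 85 mm) begins 54 mm behind the grasp point. The pads swing forward as they close: fully open they stand 13 mm farther back than shut.
Start: joints at [1.119, 0.307, 1.506, -0, 1.328, -0.073], TCP at [0.212, 0.534, 0.405] pointing down, gripper open.
Joint ranges: [-3.12, 3.12], [-1.05, 2.28], [0.14, 2.33], [-1.42, 4.57], [0.1, 2.73], [-2.68, 2.68]. Speed limits (rad/s): [2.57, 2.57, 3.14, 3.14, 3.14, 3.14].

INTERFACE

Orientations are given as a unit quaternion [x, y, z, w].
In Python, from cell import arm, solve_ik, status, eyes gives the robot as it stands. Calls block until the motion is done:
- arm.move_ptp(position, orientation): joint-space move of the TCP to a pose.
- arm.move_l(position, frame=None, rate=0.15): straight line of the TCP; frame=None keeps the orientation; rate is the mean speed in m/s.
- arm.move_j(angles): joint-space move.
- arm.set_gripper(opening, strength=None): finger opening in m; strength is the grip in N (None keeps the last); returns when the fingers have stopped.
- arm.wait(seconds).
- solve_ik(position, orientation): joint angles nearest the present ones, or None.
- status.observe(): the state.
- eyes.camera(name): name is "side" or "top"; returns the picture (420x560x3 uint8, red, green, blue); there is no depth.
- eyes.camera_params(name): a dict with "K" (3x3 intrinsics, pixels), "extrinsics" (4x4, takes a point from camera to world coordinates). Camera axes: x right, y down, z forward; pixel columns grow to the right and rows downward; lengths in m; the calibration is good to about 2 mm. A picture is of the moment at which its call begins. camera_params takes no time and is no camera call.
A pose or a line that the arm cannot do raises arm.MotionError and nothing moves.
- arm.close_job(): hands the job in; it is judged then, once.
The state is a dict: "t": time; "qpos": joint angles; "qvel": joint speeds; "tau": joint torques, N m; "ee_pos": TCP position; "ee_rot": TCP orientation; "contact_force": force on the tool from outside, world axes, zero at the start; "ft_torque": the same for the moment, N m; "grip_width": finger opening in m; "grasp_force": force on a finger pad.
Only numpy, scipy, OpenCV 4.12 (cv2) and the standard library are available. Lean on these libraries where they do the work, as an engineer would, in place of code of your own. Each camera call takes 0.05 s, during which the arm holds its last target. There are 200 camera calls.

## Working session

There is one attempt and no reset: what is moved stays moved. The work goes in short steps, each a Python script; the robot and the scene stay as the last script left them, time stands still between calls to the robot, and variables do not carry over. Pictures are saved under pics/ and viewed, at most 10 in all, crops included, and the job is handed in when it is done.

```bash
mkdir -p pics; ls; python3 - <<'E'
from cell import arm,eyes,status
import cv2
for n in("top","side"):
    im=eyes.camera(n); cv2.imwrite(f"pics/{n}0.png",im[...,::-1]); p=eyes.camera_params(n); print(n,p["K"],p["extrinsics"])
s=status.observe();print(s["t"],s["ee_rot"])
E
```

```text
pics
top [[504.13248858   0.         280.6102677 ]
 [  0.         504.13248858 212.24507566]
 [  0.           0.           1.        ]] [[ 0.01773102 -0.98196688  0.18821972  0.31686409]
 [-0.99982803 -0.01843686 -0.00199986  0.0027071 ]
 [ 0.00543398 -0.18815189 -0.98212491  1.08310373]
 [ 0.          0.          0.          1.        ]]
side [[450.91694956   0.         282.47354423]
 [  0.         450.91694956 209.03416008]
 [  0.           0.           1.        ]] [[ 0.94484205 -0.23563435  0.22748614  0.21174005]
 [-0.32752128 -0.68359809  0.65224494 -0.78324196]
 [ 0.00181778 -0.690775   -0.72306749  0.89787137]
 [ 0.          0.          0.          1.        ]]
0.1 [ 1.87761119e-01  9.82214245e-01 -9.37506654e-04 -2.45677350e-04]
```

View pics/top0.png

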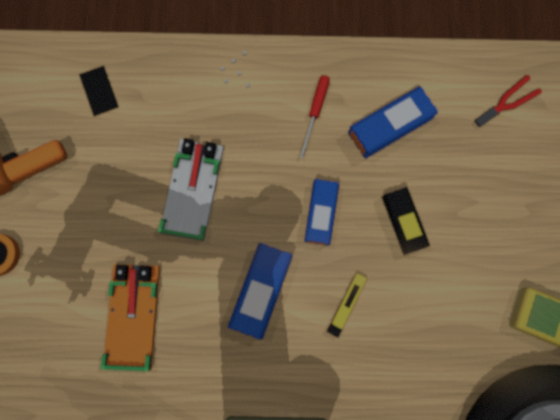

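View pics/side0.png

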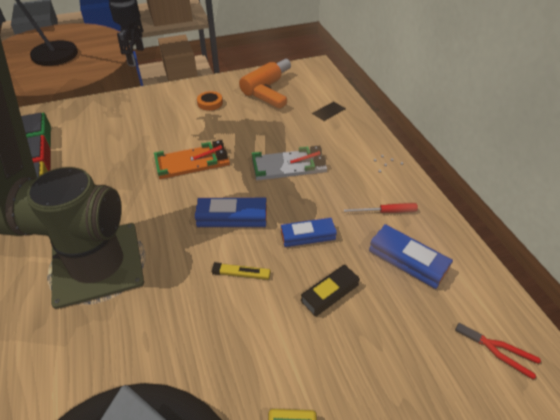

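The top view shows the smallest blue pack at (322,212), the grey aluminium cradle with green guides at (192,188) with its switch at the top end (about (199,148)), and the black pack at (406,220). The larger blue packs at (393,122) and (261,290) and the orange cradle at (131,316) are look-alikes.

```bash
cat > h.py <<'E'
import numpy as np,cv2
from cell import arm,eyes,status,solve_ik
def ray(n,uv,z):
    p=eyes.camera_params(n);uv=np.atleast_2d(np.array(uv,float))
    d=np.c_[uv,np.ones(len(uv))]@np.linalg.inv(p["K"]).T@p["extrinsics"][:3,:3].T
    o=p["extrinsics"][:3,3]; return (o+d*((z-o[2])/d[:,2])[:,None])[:,:2]
def rect(n,mask,box,z):
    """min-area rectangle, in metres, of the mask pixels inside box=(u0,v0,u1,v1) cast on height z"""
    u0,v0,u1,v1=box;vs,us=np.nonzero(mask[v0:v1,u0:u1]);xy=ray(n,np.c_[us+u0,vs+v0],z)
    c,(w,h),a=cv2.minAreaRect((xy*1000).astype(np.float32))
    if w<h:w,h,a=h,w,a+90
    a=np.deg2rad(a); a=(a+np.pi/2)%np.pi-np.pi/2
    return np.array(c)/1000,w,h,a
E
python3 - <<'E'
from h import *
im=cv2.imread("pics/top0.png");hsv=cv2.cvtColor(im,cv2.COLOR_BGR2HSV)
B=cv2.inRange(hsv,(105,120,40),(130,255,255));G=cv2.inRange(hsv,(45,80,40),(90,255,255))
R=cv2.inRange(hsv,(0,170,90),(6,255,255))|cv2.inRange(hsv,(172,170,90),(180,255,255))
K=cv2.inRange(hsv,(0,0,0),(180,255,55))
print("blue",rect("top",B,(300,170,348,252),.038));print("blue@0.02",rect("top",B,(300,170,348,252),.02))
print("black",rect("top",K,(375,180,440,260),.038))
print("green",rect("top",G,(150,125,232,250),.028)); print("lever",rect("top",R,(180,130,215,200),.025))
g=G.copy();g[180:]=0; print("far",rect("top",g,(150,125,232,250),.028)); print("near",rect("top",G,(150,200,232,250),.028))
side=cv2.imread("pics/side0.png");hs=cv2.cvtColor(side,cv2.COLOR_BGR2HSV)
print("side blue",rect("side",cv2.inRange(hs,(105,120,40),(130,255,255)),(275,212,342,250),.038))
print("side green",rect("side",cv2.inRange(hs,(45,80,40),(90,255,255)),(245,140,335,185),.028))
v=cv2.resize(im[125:250,150:350],(800,500),interpolation=cv2.INTER_CUBIC);cv2.imwrite("pics/c0.png",v)
E
```

```text
blue (array([ 0.52181927, -0.08598331]), 133.61695861816406, 51.97113800048828, np.float64(-0.14800065020730102))
blue@0.02 (array([ 0.5253493 , -0.08751085]), 135.91835021972656, 52.866241455078125, np.float64(-0.1480010496814641))
black (array([ 0.50566324, -0.26143747]), 131.3362579345703, 57.565757751464844, np.float64(0.342713578698268))
green (array([0.55333356, 0.19804422]), 179.78114318847656, 97.55050659179688, np.float64(-0.1606567906556844))
lever (array([0.6221134 , 0.18667473]), 89.4148178100586, 9.454520225524902, np.float64(-0.11420060860034198))
far (array([0.62584979, 0.18623201]), 97.43218994140625, 32.922950744628906, np.float64(1.4116804411459323))
near (array([0.47883423, 0.21015105]), 97.54106140136719, 29.02531623840332, np.float64(1.414691677390485))
side blue (array([ 0.51886841, -0.10156797]), 132.2339324951172, 66.65127563476562, np.float64(-0.14015377921343664))
side green (array([0.55093939, 0.19157019]), 174.2561798095703, 104.69490814208984, np.float64(-0.1600567804620887))
```

View pics/c0.png

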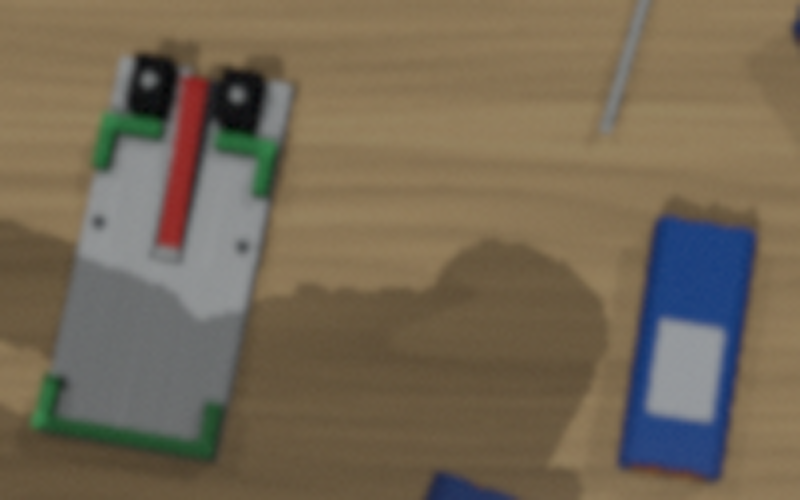

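The crop confirms the grey cradle (green corners, red lever between the two black cheeks at the top) and the blue pack. The measured sizes agree with those given: guides 180x98 mm, pack 134x52 mm. I go ahead and grasp.

```bash
cat >> h.py <<'E'
PACK=np.array([.521,-.0865]);PY=-.148;CR=np.array([.552,.1975]);CY=-.1605
def q(yaw): t=(yaw+np.pi)/2; return [np.cos(t),np.sin(t),0,0]
def st(): s=status.observe();print("t%.2f"%s["t"],np.round(s["ee_pos"],4),"F",np.round(s["contact_force"],1),"w%.4f g%.1f"%(s["grip_width"],s["grasp_force"]),np.round(s["qpos"],2))
E
python3 - <<'E'
from h import *
arm.set_gripper(.085)
arm.move_ptp([*PACK,.30],q(PY));st()
im=eyes.camera("side");cv2.imwrite("pics/s1.png",cv2.resize(im[100:310,160:440,::-1],(800,600)))
E
```

```text
t2.81 [ 0.5212 -0.0858  0.3001] F [-0.8 -0.7  0.1] w0.0852 g0.0 [-0.24  0.35  1.75  0.    1.05 -1.67]
```

View pics/s1.png

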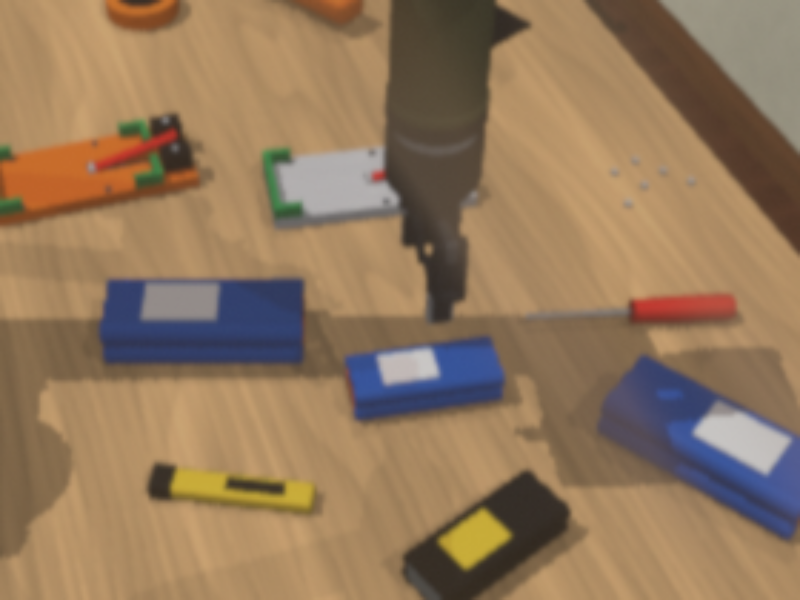

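The gripper hangs over the middle of the small pack (crop pixel about (430,375)), fingers across its width, with both sides clear.

```bash
python3 - <<'E'
from h import *
arm.move_l([*PACK,.175],rate=.12);st()
arm.set_gripper(.03,60);st()
arm.move_l([*PACK,.20],rate=.08);arm.wait(.2);st()
if status.observe()["grasp_force"]>10:
    arm.move_l([*PACK,.30],rate=.12);st()
    im=eyes.camera("side");cv2.imwrite("pics/s2.png",cv2.resize(im[100:310,160:440,::-1],(800,600)))
E
```

```text
t4.05 [ 0.5214 -0.0866  0.1755] F [-0.2 -0.6  0.5] w0.0849 g0.0 [-0.24  0.52  1.87 -0.    0.75 -1.67]
t4.43 [ 0.5213 -0.0869  0.176 ] F [-1.5 -2.3  6. ] w0.0555 g66.0 [-0.24  0.52  1.87 -0.    0.75 -1.67]
t5.10 [ 0.5206 -0.0864  0.1994] F [ 0.5 -0.3 -7.1] w0.0551 g64.7 [-0.24  0.48  1.85  0.    0.81 -1.67]
t6.08 [ 0.5204 -0.0864  0.2993] F [-0.5 -0.1 -6.1] w0.0553 g64.7 [-0.24  0.35  1.75 -0.    1.05 -1.67]
```

View pics/s2.png

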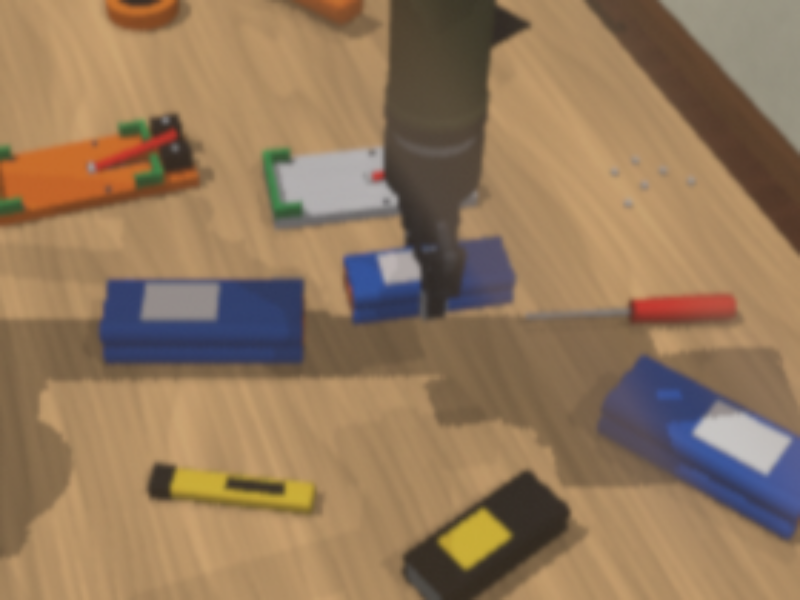

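The pack is held level and centred: pack ends at columns 347 and 513, finger at 432. Next I carry it over the cradle and look.

```bash
python3 - <<'E'
from h import *
arm.move_ptp([*CR,.30],q(CY));st()
arm.move_l([*CR,.235],rate=.1);arm.wait(.2);st()
im=eyes.camera("side");a=cv2.resize(im[110:215,220:360,::-1],(560,420),interpolation=cv2.INTER_CUBIC)
im=eyes.camera("top");b=cv2.resize(im[120:250,145:240,::-1],None,fx=3,fy=3,interpolation=cv2.INTER_CUBIC)[:420,:240]
b=cv2.resize(im[110:250,150:230,::-1],(240,420),interpolation=cv2.INTER_CUBIC)
cv2.imwrite("pics/s3.png",cv2.hconcat([a,b]))
E
```

```text
t7.23 [0.5519 0.1966 0.2995] F [ 0.3 -1.  -6.7] w0.0554 g64.8 [ 0.27  0.42  1.62 -0.    1.1  -1.14]
t8.23 [0.5524 0.1976 0.2359] F [-0.8  0.8 -6.2] w0.0554 g64.8 [ 0.27  0.49  1.69 -0.    0.96 -1.14]
```

View pics/s3.png

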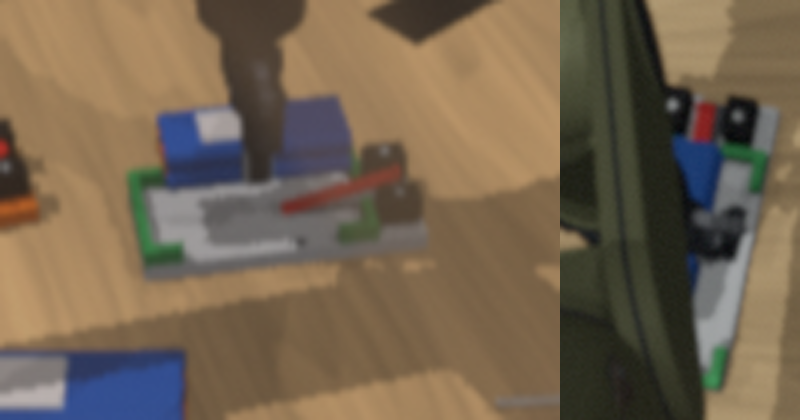

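The pack is above the cradle in line with the guides, and the lever is still up (tip near (400,172)). I lower it step by step, watching the force.

```bash
python3 - <<'E'
from h import *
arm.move_l([*CR,.196],rate=.05);arm.wait(.2);st()
f0=status.observe()["contact_force"][2]
for z in np.arange(.194,.1869,-.001):
    arm.move_l([*CR,z],rate=.02);arm.wait(.1);st()
    if status.observe()["contact_force"][2]-f0>6:break
im=eyes.camera("side");a=cv2.resize(im[110:215,220:360,::-1],(560,420),interpolation=cv2.INTER_CUBIC)
cv2.imwrite("pics/s4.png",a)
E
```

```text
t9.47 [0.5521 0.1975 0.1964] F [ 0.6 -0.2 -6.7] w0.0550 g64.8 [ 0.27  0.54  1.72 -0.    0.87 -1.14]
t9.82 [0.552  0.1975 0.194 ] F [ 0.2 -0.4 -7.2] w0.0553 g64.8 [ 0.27  0.55  1.72  0.    0.87 -1.14]
t10.17 [0.552  0.1975 0.193 ] F [-0.5  0.7 -5.4] w0.0551 g64.8 [ 0.27  0.55  1.72  0.    0.87 -1.14]
t10.52 [0.552  0.1975 0.192 ] F [ 0.  -0.4 -6. ] w0.0551 g64.8 [ 0.27  0.55  1.73  0.    0.87 -1.14]
t10.87 [0.552  0.1975 0.191 ] F [ 0.   0.5 -5.7] w0.0550 g64.8 [ 0.27  0.55  1.73 -0.    0.86 -1.14]
t11.22 [0.552  0.1975 0.1901] F [-0.3  0.2 -4.8] w0.0549 g64.8 [ 0.27  0.55  1.73 -0.    0.86 -1.14]
t11.57 [0.552  0.1975 0.1901] F [-3.   0.   5.1] w0.0549 g65.9 [ 0.27  0.55  1.73 -0.    0.86 -1.14]
```

View pics/s4.png

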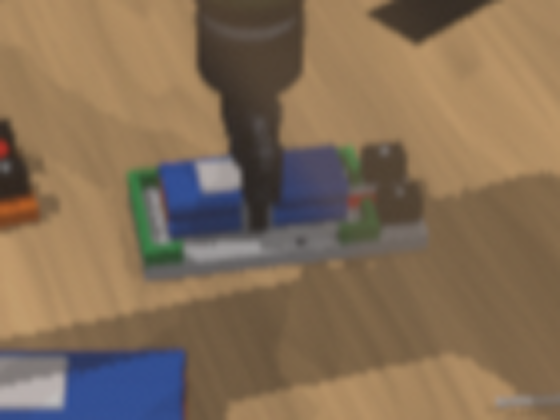

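It touched down at the expected 0.190 m. The pack lies between the guides at columns 160–350, with the lever pressed down at (355,200). Now I release, withdraw and check.

```bash
python3 - <<'E'
from h import *
arm.set_gripper(.085);arm.wait(.2);st()
arm.move_l([*CR,.36],rate=.12)
arm.move_j([1.119,.307,1.506,0,1.328,-.073]);arm.wait(.3);st()
im=eyes.camera("side");a=cv2.resize(im[110:215,220:360,::-1],(480,360),interpolation=cv2.INTER_CUBIC)
t=eyes.camera("top")[...,::-1];b=cv2.resize(t[120:250,145:240],(263,360),interpolation=cv2.INTER_CUBIC)
cv2.imwrite("pics/s5.png",cv2.hconcat([np.ascontiguousarray(a),b]))
hsv=cv2.cvtColor(np.ascontiguousarray(t),cv2.COLOR_BGR2HSV)
print(rect("top",cv2.inRange(hsv,(105,120,30),(130,255,255)),(155,130,230,245),.052))
print(rect("top",cv2.inRange(hsv,(45,80,40),(90,255,255)),(150,125,232,250),.028))
print("black",rect("top",cv2.inRange(hsv,(0,0,0),(180,255,55)),(375,180,440,260),.038))
E
```

```text
t12.22 [0.552  0.1975 0.1889] F [0.3 0.1 0.5] w0.0851 g0.0 [ 0.27  0.56  1.73  0.    0.86 -1.14]
t15.85 [0.2132 0.5344 0.4047] F [0.5 0.9 0. ] w0.0852 g0.0 [ 1.12  0.31  1.51 -0.    1.33 -0.07]
(array([0.55219281, 0.19582376]), 134.44776916503906, 55.7570686340332, np.float64(-0.1624419075343635))
(array([0.55326672, 0.19805258]), 180.12716674804688, 97.45344543457031, np.float64(-0.1612793045604901))
black (array([ 0.50569452, -0.26158316]), 131.32943725585938, 57.86024856567383, np.float64(0.34378996183185073))
```

View pics/s5.png

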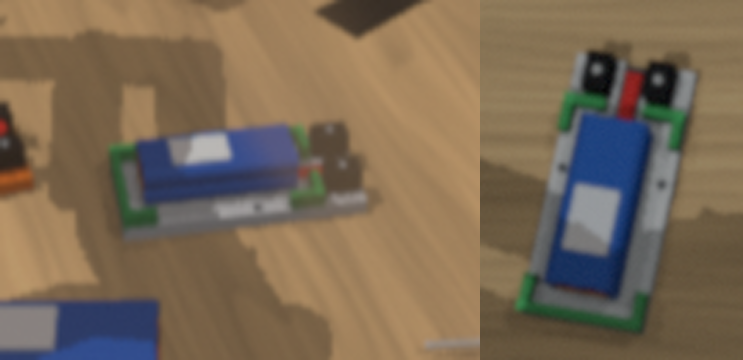

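The pack lies flat and centred (about 2 mm and 0.001 rad off), with its end on the lever at about (630,110) in the right-hand picture. The black pack has not moved.

```bash
python3 -c "
from cell import arm
print(arm.close_job())"
```

```text
the job is handed in; nothing more can be done
None
```

The small blue pack lies flat in the aluminium cradle, about 2 mm off centre with its end holding the red lever down; the black pack has not moved, and I handed the job in at about 16 s (no verdict was returned).

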